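Find the rattling eyepiece case and present it to the scanner

TASK

One of the three sealed eyepiece cases in the tray has its eyepiece loose inside: lift a case clear of the tray and shake or rock it along its length, to and fro at least twice, to learn whether it rattles; a case that does not is set back level in the tray, not dropped. Hold the one that rattles, level and still, with one end squarely facing the bar-code scanner's window at window height, about 7 cm from the glass, so that it can be logged for repair. Do not touch the scanner or disturb anything else, and finish while still holding the case there.

Things in the scene. Friction and masses are not known exactly. Their poses are not given: they have to be found in the camera images.
- case_yellow_center (a point): Centre (half-way up) of the sealed grey case with the yellow dot on its lid: 96 x 52 x 48 mm, x along the 96, z up; a bar-code label on each 52 x 48 end. Grip it across the 52 mm at the middle. Each case weighs 0.40 to 0.49 kg with its eyepiece. All look alike but for the dot; any of them may be the one that rattles.
- case_green_center (a point): Centre (half-way up) of the sealed grey case with the green dot on its lid: 96 x 52 x 48 mm, x along the 96, z up; a bar-code label on each 52 x 48 end. Grip it across the 52 mm at the middle. A sound case is like one solid block with its weight in the middle. Tipping a case 20 degrees end to end makes a loose eyepiece run to the low end.
- case_blue_center (a point): Centre (half-way up) of the sealed grey case with the blue dot on its lid: 96 x 52 x 48 mm, x along the 96, z up; a bar-code label on each 52 x 48 end. Grip it across the 52 mm at the middle. In the rattling case the 0.3 kg eyepiece rolls 52 mm from end to end and knocks, so the load shifts 26 mm either way (0.07 N m each way). A level shake needs brisk strokes of some 10 cm.
- tray: Shallow stainless tray, fixed: 200 x 340 mm, floor 3 mm thick, rim 10 mm high. Origin at the centre of its underside; its x along the 200 mm, y along the 340 mm. The three cases stand level in it side by side along its y, 94 mm apart, lengths along its x.
- scanner_window (a point): Centre of the dark window of the hands-free bar-code scanner (ivory, fixed, 157 mm tall, round foot 100 mm across, head 86 mm wide; window upright, its centre 118 mm above the bench). Its x points into the scanner, so the space in front of the window lies at negative x; y across the window, z up.
- oil_bottle_center (a point): About the middle of the amber glass immersion oil bottle, 24 mm across, 51 mm tall, stands in the tray beyond the cases' far ends (bystander).
- objective_can_center (a point): About the middle of the clear round objective can with black cap, 31 mm across, 44 mm tall, stands in the tray beyond the cases' far ends (bystander).
- petri_center (a point): About the middle of the stack of two pale Petri dishes, 92 mm across, 30 mm tall (bystander).
- slide_box_center (a point): About the middle of the navy microscope slide box, 98 x 83 x 34 mm (bystander).
- cleaner_center (a point): About the middle of the white lens cleaner spray bottle with blue collar, 52 mm across, about 130 mm tall (bystander).
- blower_center (a point): About the middle of the black rubber bulb blower, 58 mm across, 96 mm tall, standing nozzle up (bystander).
- tissue_pack_center (a point): About the middle of the pale blue pack of lens tissue, 76 x 105 x 16 mm (bystander).
Mind the look-alikes: they are no part of the job. Leave any purple look-alike of the part that bears case_blue_center alone.

How it is judged:
By the outcome, as a careful person would: the job done as asked, in the order asked, and still so for the second after the job is handed in, while the arm keeps its last pose, push and grip.
It also fails if it takes over 72 s, if anything falls off the work surface, if the arm or the gripper's body presses on something with over 40 N, if the wrist force passes 120 N, or if a joint passes its speed limit or range.

ROBOT

A 6-joint arm with a two-finger parallel gripper is mounted at the origin on the work surface. World frame = base frame: x ahead of the robot, y to its left, z up, the work surface at z = 0. Lengths are in m, angles in degrees, forces in N, time in s.
With the tool pointing down it reaches from about 0.3 to 0.85 m from the base axis. Payload 5.4 kg.
Tool frame: the origin (TCP) lies at the very end of the fingers, on their centre line; the grasp point (between the pads) lies 19 mm behind it; z points along the fingers, x is the direction in which the jaws open and shut, and the axes are right-handed (so a half turn about z gives the same grasp; the last joint's range is limited). The gripper opens to 85 mm and grips with 20 to 120 N. Pads are 22 mm wide; open, the fingers measure 114 mm over their backs; the gripper's body (76 mm by 85 mm) begins 54 mm behind the grasp point. The pads swing forward as they close: fully open they stand 13 mm farther back than shut.
Start: joints at [65.311, 9.076, 91.501, -0, 79.423, -12.038], TCP at [0.126, 0.561, 0.231] pointing down, gripper open.
Joint ranges: [-166.64, 166.64], [-54.1, 131.32], [10.49, 154.53], [-73.88, 253.88], [9.74, 151.15], [-171.62, 171.62]. Speed limits (degrees/s): [147.25, 147.25, 180, 180, 180, 180].

INTERFACE

Orientations are given as [roll, pitch, yaw] about the fixed x, y, z axes, in that order (R = Rz(yaw) Ry(pitch) Rx(roll)).
In Python, from plant import ctrl, snapshot, finder gives the robot as it stands.
- The arm moves only by the tool carry_out, never from a script. Its argument "steps" is a list of rows, each a list of 5 numbers: the shift along the tool's x, y, z in mm, then the turn about the tool's z in rad, then the opening, from -1 (shut) to 1 (fully open). In form: [[tx, ty, tz, spin, gripper], ...]. A call has 1 to 10 rows; each row is the pose to reach, as a shift and turn from the pose commanded when the call began, along the tool's axes at that moment; what a row does not reach only later rows make up. A row lasts 1/12 s, in which the tool goes at most 41.7 mm and 7.16 degrees, less where a joint would pass 70% of its speed; a pose out of reach is approached as far as the arm can. A call with a gripper value outside its range is refused whole. The fingers move at their own pace and stop on an object; the grip force is fixed at half the most. Time passes only in rows, so rows that repeat a pose let the fingers close. It gives the time, the measured TCP pose, the force and the opening at its end, in the units of the state.
- ctrl.observe(): the state, without advancing time (a new reading comes with each control period).
- snapshot(name): name is "side" or "top" or "wrist"; returns a dict with "frame" (384x512x3 uint8, red, green, blue), "fx", "fy", "cx", "cy" (pixels), "origin" and "attitude" of the camera in the world; the wrist camera has in their place "tool_from_camera" (4x4, takes a point from camera to tool coordinates, whose origin is the TCP and whose axes are the tool frame's). Camera axes: x right, y down, z forward; pixel columns grow to the right and rows downward; lengths in m; the calibration is good to about 2 mm. The wrist camera is an equidistant fisheye: a pixel r from the principal point sees the ray r / f radians off the axis. A picture is of the moment at which its call begins: read the wrist's pose just before it. There is no depth.
- ctrl.close_job(): hands the job in, once; it reports no verdict.
Trained networks look in a picture, given as the dict that the camera call returned (one of the last four; its "shot" number tells which), for a name from the list of things; names that differ only in an ending like _2 or _b are one class to them, and where a whole thing is asked for, a point or a joint stands for the part that bears it (a point fixed in the world has none). Each returns a list of dicts, best first, with "conf" (0 to 1); they miss things now and then, are a little off and sometimes report something else, mostly with a low value. They report only what shows in the picture. A call takes as long as a camera call. They do not tell look-alikes from the thing itself.
- finder.search_frame(name, picture): "point" ([x, y, z] in m, in the coordinates of the camera as it stood for that picture, good to about 4 mm: the middle of the surface that is visible of it).
- finder.regions_of(name, picture): "region" (384x512 bool, what is visible of it).
The state is a dict: "time": time; "joint_positions": joint angles; "qd": joint speeds; "tau": joint torques, N m; "ee_pos": TCP position; "tcp_rot": TCP orientation; "force": force on the tool from outside, world axes, zero at the start; "ft_torque": the same for the moment, N m; "width": opening from 0.0 (shut) to 1.0 (fully open).
Only numpy, scipy, OpenCV 4.12 (cv2) and the standard library are available. Lean on these libraries where they do the work, as an engineer would, in place of code of your own. Each camera call takes 0.05 s, during which the arm holds its last target.

## Working session

There is one attempt and no reset: what is moved stays moved. The work goes in short steps, Python scripts to look and compute and a tool call to move; the robot and the scene stay as the last step left them, time stands still between calls to the robot, and variables do not carry over. Pictures are saved under pics/ and viewed, and the job is handed in when it is done.

Besides the shell and the picture viewer there is one more tool, called after "Request:" as name(argument=value, ...), one argument or row to a line, values as JSON. carry_out: Moves the arm, as the interface text tells. Its arguments: {"type":"object","properties":{"steps":{"type":"array","items":{"type":"array","items":{"type":"number"}}}},"required":["steps"]}

```bash
mkdir -p pics
cat > h.py <<'E'
import numpy as np,cv2
from scipy.spatial.transform import Rotation as R
from plant import ctrl,snapshot,finder
def save(s,n,k=1.5):
    f=cv2.cvtColor(s['frame'],cv2.COLOR_RGB2BGR); cv2.imwrite('pics/'+n+'.png',cv2.resize(f,None,fx=k,fy=k))
def att(s):
    a=np.array(s['attitude'],float)
    if a.shape==(3,3):return a
    if a.shape==(3,):return R.from_euler('xyz',a,degrees=True).as_matrix()
    return R.from_quat(a).as_matrix()
def w(s,p): return att(s)@np.array(p)+np.array(s['origin'])
def plane(s,u,v,z):
    d=att(s)@np.array([(u-s['cx'])/s['fx'],(v-s['cy'])/s['fy'],1]);o=np.array(s['origin'])
    return o+d*(z-o[2])/d[2]
def proj(s,p):
    c=att(s).T@(np.array(p)-np.array(s['origin']));return np.array([s['cx']+s['fx']*c[0]/c[2],s['cy']+s['fy']*c[1]/c[2]])
E
python3 - <<'E'
from h import *
print(ctrl.observe())
for n in ['top','side','wrist']:
    s=snapshot(n);save(s,n+'0')
    print(n,{k:v for k,v in s.items() if k!='frame'})
    if n!='wrist':
        for t in ['case_yellow_center','case_green_center','case_blue_center','tray','scanner_window','oil_bottle_center','objective_can_center','petri_center','slide_box_center','cleaner_center','blower_center','tissue_pack_center']:
            for r in finder.search_frame(t,s)[:3]: print(t,round(r['conf'],2),w(s,r['point']).round(3),proj(s,w(s,r['point'])).round())
E
```

```text
{'time': 0.0, 'joint_positions': array([ 6.53102318e+01,  9.11310571e+00,  9.15727699e+01,  4.02165365e-04,
        7.94229206e+01, -1.20371331e+01]), 'qd': array([ 0.03251472, -0.02052922,  0.05892594,  0.01045457,  0.02165655,
        0.05962727]), 'tau': array([-1.48086096e-03, -3.95994508e+01, -3.31433916e+01, -2.45489355e-04,
        8.32978432e-03, -1.07142387e-05]), 'ee_pos': array([0.12570199, 0.56047419, 0.23030722]), 'tcp_rot': array([-1.79976925e+02,  1.06321642e-01,  7.73473122e+01]), 'force': array([-0.35386671,  0.46624138, -0.33647336]), 'ft_torque': array([ 0.01498218, -0.05363248,  0.03336032]), 'width': 1.0012559871168694}
top {'fx': 487.99897514629316, 'fy': 487.99897514629316, 'cx': 254.12078388508715, 'cy': 192.35578448839976, 'origin': array([0.23669647, 0.00545478, 1.4199508 ]), 'attitude': array([-1.68120352e+02,  7.61908494e-02, -8.74070279e+01]), 'shot': 1}
case_yellow_center 0.6 [ 0.52  -0.053  0.049] [279. 195.]
case_green_center 0.82 [0.482 0.121 0.051] [218. 205.]
case_blue_center 0.85 [0.273 0.254 0.052] [166. 277.]
case_blue_center 0.74 [ 0.544 -0.261 
[... 1403 characters left out ...]
ner_center 0.71 [ 0.578 -0.001  0.042] [274. 210.]
blower_center 0.75 [ 0.414 -0.419  0.042] [245. 340.]
tissue_pack_center 0.91 [ 0.667 -0.376  0.012] [355. 313.]
tissue_pack_center 0.54 [0.495 0.018 0.048] [243. 208.]
wrist {'fx': 297.3186396354542, 'fy': 297.3186396354542, 'cx': 251.4714226122017, 'cy': 191.69699792821692, 'tool_from_camera': array([[ 9.99999862e-01,  3.71719449e-04, -3.70996604e-04,
        -7.42251709e-04],
       [-2.45740336e-04,  9.55501924e-01,  2.94984766e-01,
        -7.59551578e-02],
       [ 4.64139544e-04, -2.94984634e-01,  9.55501884e-01,
        -1.42949333e-01],
       [ 0.00000000e+00,  0.00000000e+00,  0.00000000e+00,
         1.00000000e+00]]), 'shot': 3}
```

View pics/top0.png

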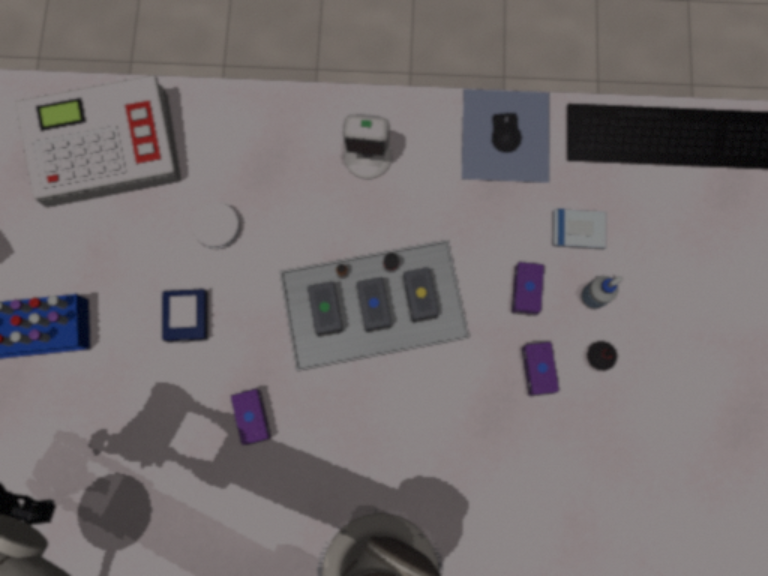

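View pics/side0.png

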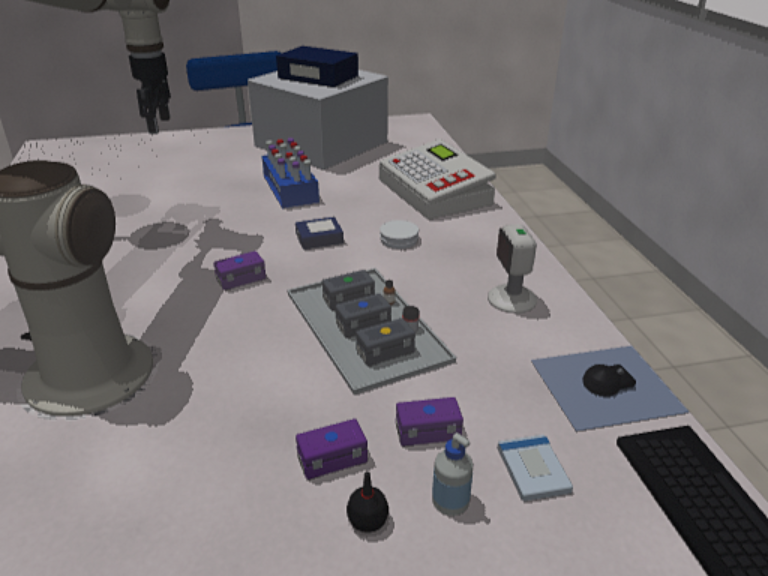

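Run:
```python
import cv2
a=cv2.imread('pics/top0.png');b=a[100:420,240:570];cv2.imwrite('pics/tc.png',cv2.resize(b,None,fx=1.8,fy=1.8,interpolation=cv2.INTER_CUBIC))
```

```text
(no output)
```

View pics/tc.png

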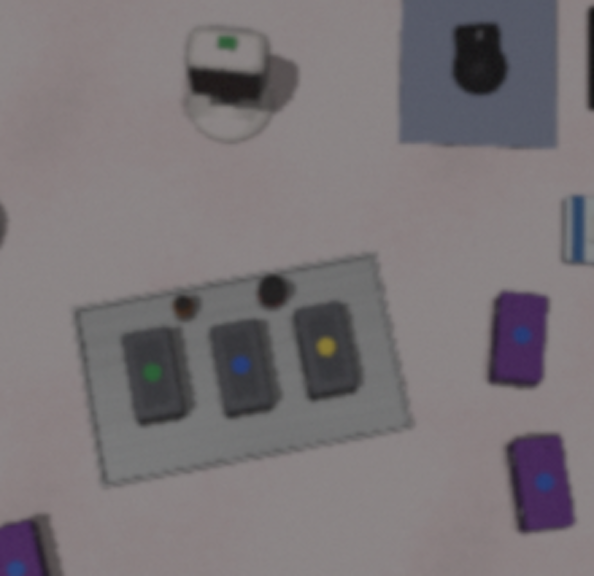

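The three grey cases stand in the tray in top0: green dot (325,307), blue dot (374,303), yellow dot (421,293). The purple boxes at (528,288), (541,368) and (249,416) are look-alikes and stay put. The scanner is at (366,140). Next I'll get the tray yaw and the scanner pose.

Run:
```python
from h import *
s=snapshot('top');S=snapshot('side')
c=np.array([plane(s,u/1.5,v/1.5,.01) for u,v in [(283,271),(448,241),(468,337),(298,369)]])
print(c.round(4),c.mean(0)); L=c[0]-c[1];W=c[1]-c[2];print(np.linalg.norm(L),np.linalg.norm(W),np.degrees(np.arctan2(L[1],L[0]))-90,np.degrees(np.arctan2(W[1],W[0])), np.degrees(np.arctan2(*(c[0]-c[3])[[1,0]])))
hsv=cv2.cvtColor(s['frame'],cv2.COLOR_RGB2HSV)
def dots(s,z):
  f=s['frame'].astype(int)
  hsv=cv2.cvtColor(s['frame'],cv2.COLOR_RGB2HSV)
  for n,(lo,hi) in dict(yellow=(20,35),green=(45,85),blue=(100,125)).items():
    m=((hsv[...,0]>=lo)&(hsv[...,0]<=hi)&(hsv[...,1]>110)&(hsv[...,2]>60)).astype(np.uint8)
    k,l,st,ce=cv2.connectedComponentsWithStats(m)
    for i in range(1,k):
      p=plane(s,*ce[i],z)
      if st[i,4]>8 and .3<p[0]<.6 and -.12<p[1]<.2: print(n,st[i,4],ce[i].round(1),p.round(4))
dots(s,.051);dots(S,.051)
for t in ['case_green_center','case_blue_center','case_yellow_center','scanner_window']:
  for q in (s,S):
    for r in finder.regions_of(t,q)[:3]:
        m=r['region'];ys,xs=np.nonzero(m)
        print(t,q['shot'],round(r['conf'],2),m.sum(),xs.min(),xs.max(),ys.min(),ys.max(),cv2.minAreaRect(np.stack([xs,ys],1).astype(np.float32)))
cv2.imwrite('pics/sc.png',cv2.resize(cv2.cvtColor(s['frame'][60:130,210:290],cv2.COLOR_RGB2BGR),None,fx=8,fy=8,interpolation=cv2.INTER_CUBIC))
cv2.imwrite('pics/ss.png',cv2.resize(cv2.cvtColor(S['frame'][140:215,310:380],cv2.COLOR_RGB2BGR),None,fx=8,fy=8,interpolation=cv2.INTER_CUBIC))
```

```text
[[ 0.5596  0.2164  0.01  ]
 [ 0.6357 -0.1081  0.01  ]
 [ 0.4445 -0.1519  0.01  ]
 [ 0.3677  0.1735  0.01  ]] [0.50185647 0.03247301 0.01      ]
0.33329317598329067 0.1962427095896963 13.20480142620822 12.922326762967693 12.611589919876389
yellow 32 [280.5 194.5] [ 0.5214 -0.0555  0.051 ]
green 22 [215.9 204.1] [0.4852 0.1276 0.051 ]
blue 36 [248.8 201.3] [0.4974 0.0344 0.051 ]
yellow 27 [256.6 220. ] [ 0.5188 -0.0498  0.051 ]
green 15 [231.7 185.9] [0.4825 0.1337 0.051 ]
blue 21 [241.6 202.4] [0.4952 0.0408 0.051 ]
case_green_center 4 0.96 675 205 228 188 224 ((216.69998168945312, 205.89999389648438), (35.63818359375, 19.79899024963379), 81.8698959350586)
case_green_center 4 0.35 633 270 292 179 214 ((280.5577087402344, 196.28846740722656), (34.90867233276367, 19.023265838623047), 78.69007110595703)
case_green_center 4 0.33 309 392 411 228 246 ((401.5, 237.0), (18.0, 19.0), 90.0)
case_green_center 5 0.84 633 214 249 180 206 ((231.18814086914062, 191.38916015625), (21.39514923095703, 36.400474548339844), 68.96248626708984)
case_green_center 5 0.48 566 197 228 144 167 ((212.44750976562
[... 758 characters left out ...]
er 5 0.62 743 224 260 196 225 ((241.40267944335938, 209.03985595703125), (22.84418487548828, 37.484657287597656), 67.7509765625)
case_yellow_center 5 0.87 855 237 275 214 243 ((256.9031982421875, 227.38241577148438), (25.0, 37.7599983215332), 73.73979187011719)
case_yellow_center 5 0.42 543 197 228 145 166 ((212.55201721191406, 155.33815002441406), (19.08317756652832, 30.639524459838867), 81.25383758544922)
case_yellow_center 5 0.33 1475 332 381 290 333 ((356.6615905761719, 311.42498779296875), (51.53754425048828, 35.11420440673828), 65.0952377319336)
scanner_window 4 0.83 1197 229 261 76 118 ((244.95433044433594, 96.86041259765625), (42.74822998046875, 31.41994857788086), 85.91438293457031)
```

View pics/sc.png

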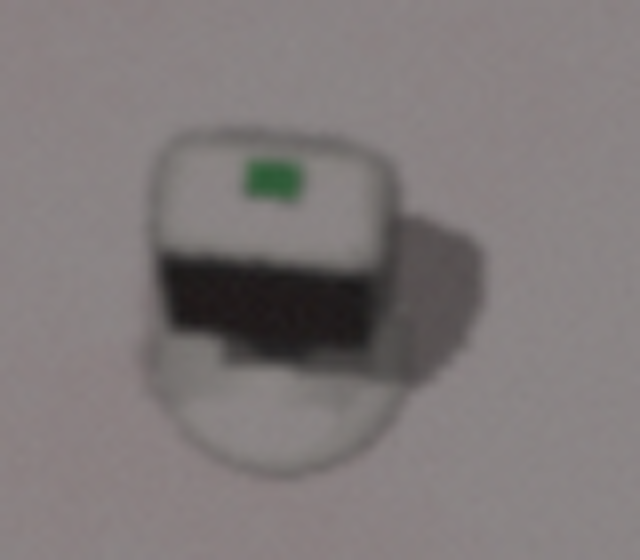

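View pics/ss.png

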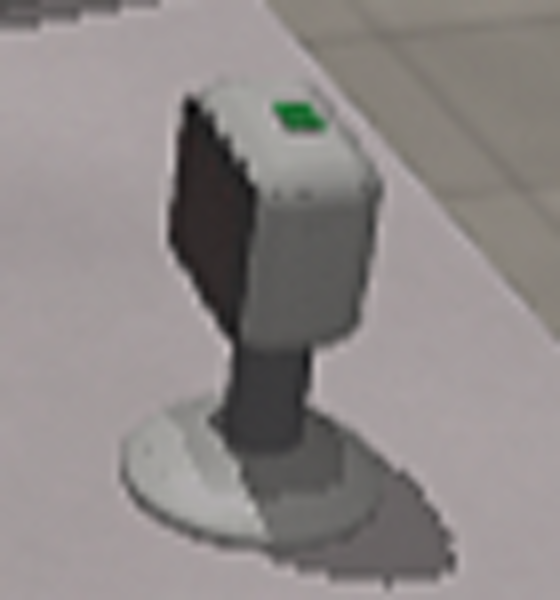

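```bash
cat >> h.py <<'E'
def go(x,y,z,yaw):
    o=ctrl.observe();Rt=R.from_euler('xyz',o['tcp_rot'],degrees=True)
    d=Rt.inv().apply(np.array([x,y,z])-o['ee_pos'])*1000
    dy=(yaw-o['tcp_rot'][2]+180)%360-180
    print('t',o['time'],'pos',np.round(o['ee_pos'],4),np.round(o['tcp_rot'],2),'shift',d.round(1),'spin',round(-np.radians(dy),4),'|d|',np.linalg.norm(d).round(1))
E
python3 - <<'E'
from h import *
go(.482,.130,.25,101.8)
s=snapshot('top')
for a in [(160,258),(372,272)]:
  print(plane(s,210+a[0]/8,60+a[1]/8,.150))
for a in [(172,328),(362,347)]:
  print(plane(s,210+a[0]/8,60+a[1]/8,.09))
print(plane(s,210+280/8,60+475/8,0), plane(s,210+148/8,60+355/8,0.003), plane(s,210+410/8,60+365/8,0.003))
E
```

```text
t 1.85 pos [0.1259 0.561  0.2313] [-180.      0.     77.35] shift [-342.6  441.8  -18.7] spin -0.4267 |d| 559.4
[0.78451964 0.09906573 0.15      ]
[0.78262425 0.02525463 0.15      ]
[0.78354286 0.09764236 0.09      ]
[0.77931077 0.0285248  0.09      ]
[0.76247741 0.05918625 0.        ] [0.80784427 0.11231076 0.003     ] [0.80827074 0.01122863 0.003     ]
```

Request:
carry_out(
  steps=[
    [-342.6, 441.8, -18.7, -0.427, 0.8],
    [-342.6, 441.8, -18.7, -0.427, 0.8],
    [-342.6, 441.8, -18.7, -0.427, 0.8],
    [-342.6, 441.8, -18.7, -0.427, 0.8],
    [-342.6, 441.8, -18.7, -0.427, 0.8],
    [-342.6, 441.8, -18.7, -0.427, 0.8],
    [-342.6, 441.8, -18.7, -0.427, 0.8],
    [-342.6, 441.8, -18.7, -0.427, 0.8],
    [-342.6, 441.8, -18.7, -0.427, 0.8],
    [-342.6, 441.8, -18.7, -0.427, 0.8],
  ],
)

```text
time: 2.73
ee_pos: [0.386, 0.2458, 0.2454]
tcp_rot: [179.9, -0.0, 101.8]
force: [1.1, 1.0, 1.1]
width: 0.897
```

Run:
```python
from h import *
go(.482,.130,.25,101.8)
```

```text
t 2.7333 pos [0.386  0.2458 0.2454] [ 1.7994e+02 -1.0000e-02  1.0182e+02] shift [-133.    70.3   -4.6] spin 0.0003 |d| 150.5
```

Request:
carry_out(
  steps=[
    [-126, 66.5, -4.5, 0, 0.8],
    [-126, 66.5, -4.5, 0, 0.8],
    [-126, 66.5, -4.5, 0, 0.8],
    [-126, 66.5, -4.5, 0, 0.8],
    [-126, 66.5, -4.5, 0, 0.8],
    [-126, 66.5, -4.5, 0, 0.8],
  ],
)

```text
time: 3.23
ee_pos: [0.4761, 0.1374, 0.2494]
tcp_rot: [-180.0, -0.0, 101.7]
force: [0.4, -0.1, 0.0]
width: 0.897
```

Run:
```python
from h import *
o=ctrl.observe();s=snapshot('wrist');save(s,'w1')
import pickle;pickle.dump((o,s),open('w1.pkl','wb'))
print(o['time'],o['ee_pos'],o['tcp_rot'],o['width'])
```

```text
3.2333 [0.47608112 0.13736903 0.24935842] [-1.79972530e+02 -2.90620308e-02  1.01700621e+02] 0.8971296167283799
```

View pics/w1.png

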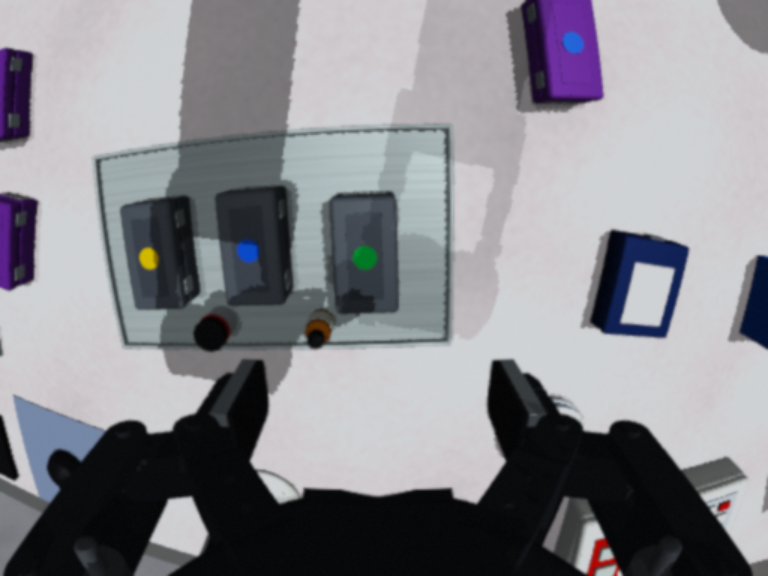

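The wrist picture shows the three grey cases (yellow dot (149,258), blue (247,250), green (364,257)), the can at (211,331) and the oil bottle at (318,330). I'll rectify it onto the lid plane next.

```bash
cat >> h.py <<'E'
def wpose(o,s):
    T=np.eye(4);T[:3,:3]=R.from_euler('xyz',o['tcp_rot'],degrees=True).as_matrix();T[:3,3]=o['ee_pos'];return T@s['tool_from_camera']
def wplane(o,s,u,v,z):
    T=wpose(o,s);a=np.array([u-s['cx'],v-s['cy']]);r=np.hypot(*a);th=r/s['fx']
    d=T[:3,:3]@np.array([*(a/max(r,1e-9)*np.sin(th)),np.cos(th)]);return T[:3,3]+d*(z-T[2,3])/d[2]
def wproj(o,s,P):
    T=wpose(o,s);c=(np.asarray(P)-T[:3,3])@T[:3,:3];rho=np.hypot(c[...,0],c[...,1]);th=np.arctan2(rho,c[...,2])
    return np.stack([s['cx']+s['fx']*th*c[...,0]/rho,s['cy']+s['fx']*th*c[...,1]/rho],-1)
def rect(o,s,x0,x1,y0,y1,z,mm=1):
    X,Y=np.meshgrid(np.arange(x0,x1,mm/1000),np.arange(y0,y1,mm/1000),indexing='ij')
    m=wproj(o,s,np.stack([X,Y,0*X+z],-1)).astype(np.float32)
    return cv2.remap(s['frame'],m[...,0],m[...,1],cv2.INTER_LINEAR)[::-1,::-1]  # up=+x, left=+y
def wdots(o,s,z=.051):
  hsv=cv2.cvtColor(s['frame'],cv2.COLOR_RGB2HSV)
  for n,(lo,hi) in dict(yellow=(20,35),green=(45,85),blue=(100,118)).items():
    m=((hsv[...,0]>=lo)&(hsv[...,0]<=hi)&(hsv[...,1]>150)&(hsv[...,2]>60)).astype(np.uint8)
    k,l,st,ce=cv2.connectedComponentsWithStats(m)
    for i in range(1,k):
      if st[i,4]>25: print(n,st[i,4],ce[i].round(1),wplane(o,s,*ce[i],z).round(4))
E
python3 - <<'E'
from h import *
import pickle;o,s=pickle.load(open('w1.pkl','rb'))
wdots(o,s)
a=rect(o,s,.35,.7,-.15,.25,.051,.5);cv2.imwrite('pics/r1.png',a[:,:,::-1])
for z,l in ((.01,[(97,158),(449,126),(449,342),(125,345)]),(.051,[(332,198),(394,194),(398,309),(338,309)])):
  c=np.array([wplane(o,s,u/1.5,v/1.5,z) for u,v in l]);print(c.round(4),c.mean(0))
  for i in range(4):
    d=c[(i+1)%4]-c[i];print(np.linalg.norm(d).round(4),np.degrees(np.arctan2(d[1],d[0])).round(2))
E
```

```text
yellow 157 [ 98.9 171.9] [ 0.5184 -0.0556  0.051 ]
green 209 [242.8 171.4] [0.4821 0.1277 0.051 ]
blue 157 [381.5  28. ] [0.2712 0.2541 0.051 ]
blue 203 [165.  166.6] [0.4947 0.0342 0.051 ]
blue 1365 [429.6 186.9] [0.4486 0.3789 0.051 ]
[[ 0.4433 -0.1475  0.01  ]
 [ 0.3643  0.1759  0.01  ]
 [ 0.5559  0.2228  0.01  ]
 [ 0.6337 -0.1036  0.01  ]] [0.49930617 0.03688999 0.01      ]
0.3329 103.73
0.1972 13.76
0.3356 -76.6
0.1954 -167.01
[[0.4413 0.0943 0.051 ]
 [0.4288 0.1402 0.051 ]
 [0.519  0.1631 0.051 ]
 [0.529  0.1152 0.051 ]] [0.4795237 0.1282287 0.051    ]
0.0476 105.19
0.0931 14.25
0.0489 -78.25
0.0902 -166.59
```

View pics/r1.png

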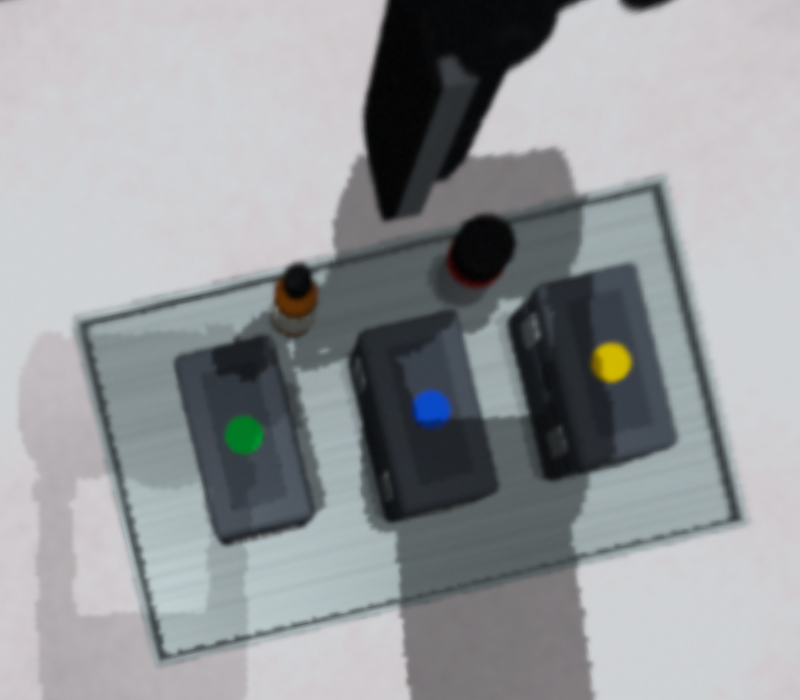

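Run:
```python
from h import *
go(.481,.128,.10,103.2);go(.481,.128,.012,103.2);o=ctrl.observe();print(o['force'],o['ft_torque'],o['qd'])
```

```text
t 3.2833 pos [0.4755 0.1382 0.2493] [-1.7997e+02 -4.0000e-02  1.0179e+02] shift [-11.2   3.4 149.3] spin -0.0245 |d| 149.8
t 3.2833 pos [0.4755 0.1382 0.2493] [-1.7997e+02 -4.0000e-02  1.0179e+02] shift [-11.3   3.4 237.3] spin -0.0245 |d| 237.6
[-0.34163832  0.12821013  0.42337249] [-0.02424963 -0.02469392  0.02318166] [ 1.64027927 -0.60736973  0.77189017 -0.06368326  0.00252822  0.01371445]
```

Request:
carry_out(
  steps=[
    [-11.2, 3.4, 0, -0.0245, 0.8],
    [-11.2, 3.4, 40, -0.0245, 0.8],
    [-11.2, 3.4, 80, -0.0245, 0.8],
    [-11.2, 3.4, 120, -0.0245, 0.8],
    [-11.2, 3.4, 149, -0.0245, 0.8],
    [-11.2, 3.4, 149, -0.0245, 0.8],
  ],
)

```text
time: 3.78
ee_pos: [0.4751, 0.1289, 0.094]
tcp_rot: [-179.3, -0.2, 103.3]
force: [-1.0, 0.5, 0.0]
width: 0.898
```

Run:
```python
from h import *
o=ctrl.observe();s=snapshot('wrist');save(s,'w2');wdots(o,s)
go(.481,.128,.012,103.2)
```

```text
yellow 276 [ 26.1 213.4] [ 0.5185 -0.0559  0.051 ]
green 567 [247.9 228.1] [0.4821 0.1278 0.051 ]
blue 224 [470.5   7.1] [0.2732 0.2541 0.051 ]
blue 1278 [491.  245.1] [0.4555 0.3523 0.051 ]
blue 499 [117.9 214.3] [0.495  0.0344 0.051 ]
t 3.8333 pos [0.4778 0.1289 0.0977] [-1.7957e+02 -1.1000e-01  1.0334e+02] shift [-1.7  3.6 85.6] spin 0.0024 |d| 85.7
```

View pics/w2.png

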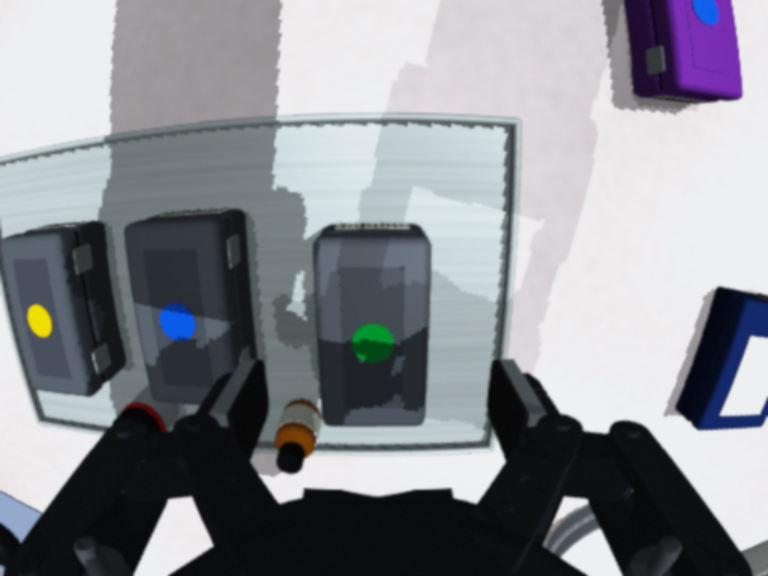

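Request:
carry_out(
  steps=[
    [0, 1, 30, 0, 0.8],
    [0, 1, 60, 0, 0.8],
    [0, 1, 88, 0, 0.8],
    [0, 1, 88, 0, 0.8],
    [0, 1, 88, 0, -1],
    [0, 1, 88, 0, -1],
    [0, 1, 88, 0, -1],
    [0, 1, 88, 0, -1],
    [0, 1, 88, 0, -1],
    [0, 1, 88, 0, -1],
  ],
)

```text
time: 4.67
ee_pos: [0.4854, 0.1283, 0.0159]
tcp_rot: [179.7, 0.0, 103.2]
force: [-1.6, 2.2, 8.6]
width: 0.597
```

Request:
carry_out(
  steps=[
    [0, 0, 0, 0, -1],
    [0, 0, 0, 0, -1],
    [0, 0, 0, 0, -1],
  ],
)

```text
time: 4.92
ee_pos: [0.4854, 0.1283, 0.0159]
tcp_rot: [179.7, 0.0, 103.2]
force: [-1.8, 2.1, 8.7]
width: 0.6
```

Request:
carry_out(
  steps=[
    [0, 0, -10, 0, -1],
    [0, 0, -30, 0, -1],
    [0, 0, -60, 0, -1],
    [0, 0, -90, 0, -1],
    [0, 0, -110, 0, -1],
    [0, 0, -110, 0, -1],
    [0, 0, -110, 0, -1],
    [0, 0, -110, 0, -1],
    [0, 0, -110, 0, -1],
  ],
)

```text
time: 5.67
ee_pos: [0.4806, 0.1278, 0.1203]
tcp_rot: [-179.8, -0.1, 103.2]
force: [-0.0, 0.9, -4.8]
width: 0.602
```

```bash
cat >> h.py <<'E'
def ft(n=6):
    L=[]
    for i in range(n):
        o=ctrl.observe();r=R.from_euler('xyz',o['tcp_rot'],degrees=True).inv()
        L.append(np.r_[r.apply(o['force']),r.apply(o['ft_torque'])])
        snapshot('wrist') if i<n-1 else 0
    L=np.array(L);o=ctrl.observe()
    print('t',o['time'],'pos',o['ee_pos'].round(4),o['tcp_rot'].round(2),'w',round(o['width'],3));print('tool F',L[:,:3].mean(0).round(2),'T',L[:,3:].mean(0).round(4),'sd',L[:,3:].std(0).round(4))
E
python3 - <<'E'
from h import *
ft()
s=snapshot('wrist');save(s,'w3')
E
```

```text
t 5.9167 pos [0.4819 0.1278 0.1215] [-1.7990e+02 -2.0000e-02  1.0322e+02] w 0.599
tool F [0.23 0.21 5.03] T [-0.0158  0.0132 -0.001 ] sd [0.0172 0.0124 0.0155]
```

View pics/w3.png

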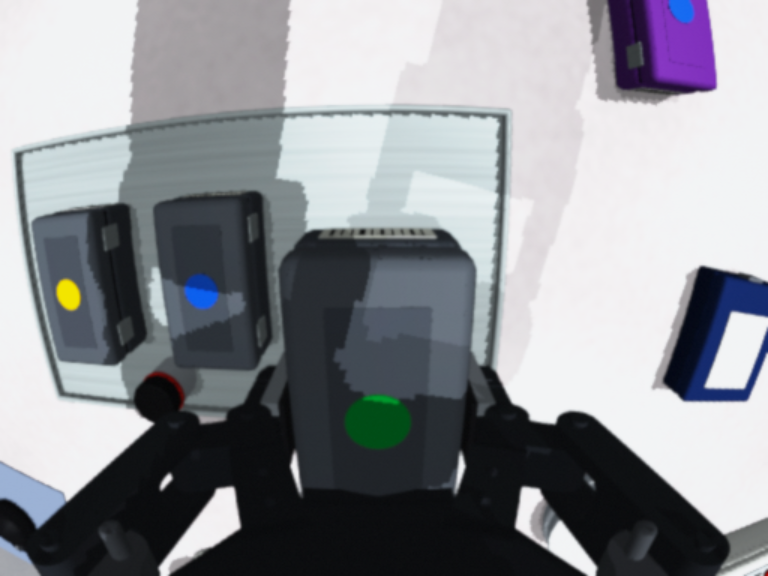

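Request:
carry_out(
  steps=[
    [0, 40, 0, 0, -1],
    [0, 60, 0, 0, -1],
    [0, 20, 0, 0, -1],
    [0, -20, 0, 0, -1],
    [0, -60, 0, 0, -1],
    [0, -20, 0, 0, -1],
    [0, 20, 0, 0, -1],
    [0, 60, 0, 0, -1],
    [0, 60, 0, 0, -1],
    [0, 60, 0, 0, -1],
  ],
)

```text
time: 6.8
ee_pos: [0.5422, 0.1416, 0.1218]
tcp_rot: [-180.0, -0.0, 103.2]
force: [-0.1, 0.6, -4.7]
width: 0.598
```

Run:
```python
from h import *
snapshot('wrist');snapshot('wrist');snapshot('wrist');ft(9)
```

```text
t 7.35 pos [0.5408 0.1415 0.1226] [179.99   0.   103.22] w 0.599
tool F [-0.28 -0.22  4.51] T [-0.0052 -0.0078 -0.006 ] sd [0.0281 0.0154 0.0248]
```

Request:
carry_out(
  steps=[
    [0, -40, 0, 0, -1],
    [0, -80, 0, 0, -1],
    [0, -120, 0, 0, -1],
    [0, -80, 0, 0, -1],
    [0, -40, 0, 0, -1],
    [0, 0, 0, 0, -1],
    [0, -40, 0, 0, -1],
    [0, -80, 0, 0, -1],
    [0, -120, 0, 0, -1],
    [0, -120, 0, 0, -1],
  ],
)

```text
time: 8.18
ee_pos: [0.4129, 0.1139, 0.1168]
tcp_rot: [-179.0, -0.2, 103.3]
force: [-1.8, 1.0, -6.6]
width: 0.601
```

Run:
```python
from h import *
snapshot('wrist');snapshot('wrist');snapshot('wrist');snapshot('wrist');ft(9)
```

```text
t 8.7833 pos [0.4244 0.1141 0.1226] [179.99   0.   103.22] w 0.599
tool F [-0.23  0.02  4.64] T [-0.0087 -0.0057  0.0013] sd [0.0352 0.031  0.0388]
```

Request:
carry_out(
  steps=[
    [0, 30, 0, 0, -1],
    [0, 60, 0, 0, -1],
    [0, 60, 0, 0, -1],
    [0, 60, 0, 0, -1],
    [0, 60, 30, 0, -1],
    [0, 60, 60, 0, -1],
    [0, 60, 80, 0, -1],
    [0, 60, 92, 0, -1],
    [0, 60, 98, 0, -1],
    [0, 60, 100, 0, -1],
  ],
)

```text
time: 9.62
ee_pos: [0.4812, 0.1278, 0.0215]
tcp_rot: [-179.9, -0.0, 103.2]
force: [-1.5, -0.3, -4.1]
width: 0.602
```

Request:
carry_out(
  steps=[
    [0, 0, 2, 0, -1],
    [0, 0, 4, 0, -1],
    [0, 0, 6, 0, -1],
    [0, 0, 7, 0, -1],
    [0, 0, 8, 0, -1],
    [0, 0, 8, 0, -1],
    [0, 0, 8, 0, -1],
  ],
)

```text
time: 10.2
ee_pos: [0.4833, 0.1279, 0.016]
tcp_rot: [179.9, 0.0, 103.2]
force: [-4.0, -1.2, 5.2]
width: 0.6
```

Run:
```python
from h import *
ft(2);s=snapshot('side');save(s,'s2')
cv2.imwrite('pics/s2c.png',cv2.resize(cv2.cvtColor(s['frame'][150:280,170:330],cv2.COLOR_RGB2BGR),None,fx=4.5,fy=4.5,interpolation=cv2.INTER_CUBIC))
```

```text
t 10.25 pos [0.4833 0.1279 0.016 ] [1.7993e+02 3.0000e-02 1.0324e+02] w 0.601
tool F [-0.06 -4.1  -5.28] T [ 0.4197 -0.0528  0.0006] sd [0.0324 0.0181 0.0061]
```

View pics/s2c.png

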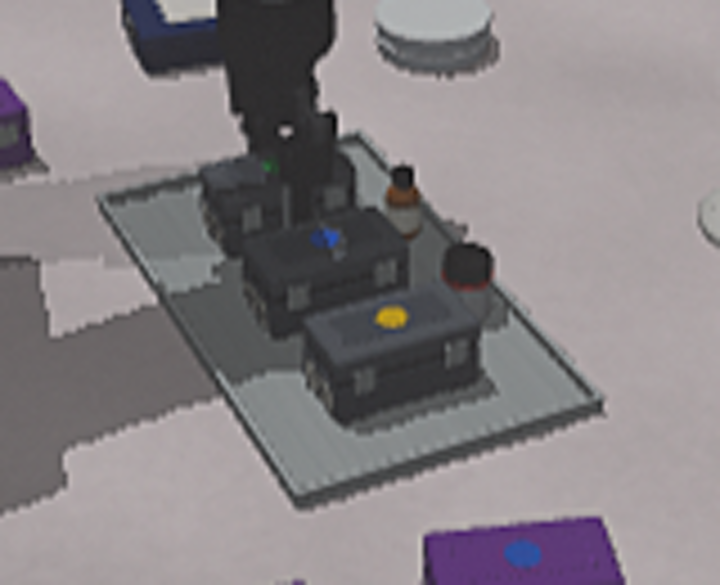

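Request:
carry_out(
  steps=[
    [0, 0, 0, 0, 0.8],
    [0, 0, 0, 0, 0.8],
    [0, 0, 0, 0, 0.8],
    [0, 0, 0, 0, 0.8],
    [0, 0, -30, 0, 0.8],
    [0, 0, -70, 0, 0.8],
    [0, 0, -95, 0, 0.8],
    [-35, -3, -95, 0, 0.8],
    [-70, -6, -95, 0, 0.8],
    [-94, -8.7, -95, 0, 0.8],
  ],
)

```text
time: 11.13
ee_pos: [0.4966, 0.0323, 0.1106]
tcp_rot: [179.9, 0.1, 103.2]
force: [0.4, 0.5, 0.3]
width: 0.9
```

Request:
carry_out(
  steps=[
    [0, 0, 0, 0, 0.8],
    [0, 0, 0, 0, 0.8],
    [0, 0, 0, 0, 0.8],
  ],
)

```text
time: 11.38
ee_pos: [0.4953, 0.0348, 0.1093]
tcp_rot: [-180.0, -0.0, 103.2]
force: [-0.3, -0.3, 1.2]
width: 0.899
```

Run:
```python
from h import *
ft(5);o=ctrl.observe();s=snapshot('wrist');save(s,'w4');wdots(o,s);go(.495,.0343,.012,103.2)
```

```text
t 11.5833 pos [0.4953 0.0353 0.1093] [-1.7998e+02 -2.0000e-02  1.0330e+02] w 0.9
tool F [ 0.16  0.09 -0.01] T [-0.0298  0.0086 -0.015 ] sd [0.0282 0.0199 0.0096]
yellow 440 [130.2 211.3] [ 0.5183 -0.0554  0.051 ]
green 412 [371.8 217.9] [0.4808 0.1272 0.051 ]
blue 550 [251.3 209.6] [0.4948 0.0346 0.051 ]
t 11.6333 pos [0.4953 0.0352 0.1093] [-1.7999e+02 -1.0000e-02  1.0329e+02] shift [-0.8 -0.5 97.3] spin 0.0016 |d| 97.3
```

View pics/w4.png

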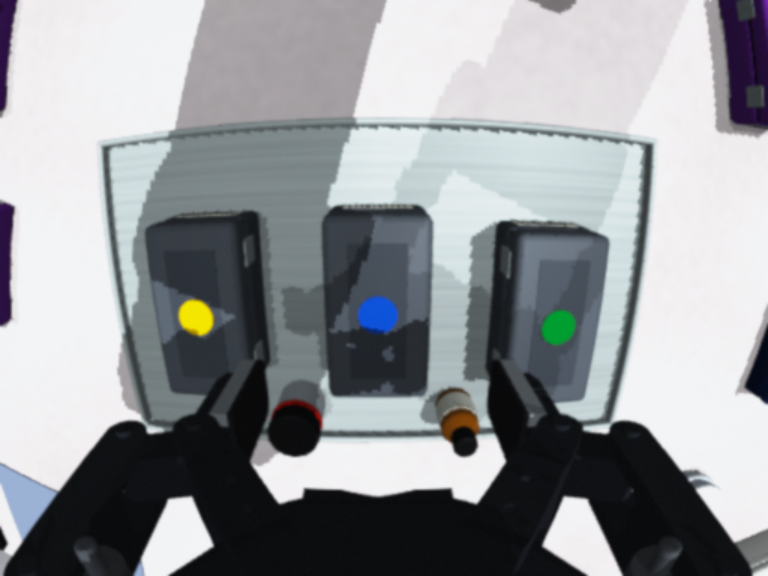

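Request:
carry_out(
  steps=[
    [-0.8, 0, 35, 0, 0.8],
    [-0.8, 0, 70, 0, 0.8],
    [-0.8, 0, 94, 0, 0.8],
    [-0.8, 0, 94, 0, 0.8],
    [-0.8, 0, 94, 0, 0.8],
    [-0.8, 0, 94, 0, -1],
    [-0.8, 0, 94, 0, -1],
    [-0.8, 0, 94, 0, -1],
    [-0.8, 0, 94, 0, -1],
    [-0.8, 0, 94, 0, -1],
  ],
)

```text
time: 12.47
ee_pos: [0.4979, 0.0335, 0.0179]
tcp_rot: [179.7, 0.1, 103.2]
force: [-0.7, 1.0, 7.5]
width: 0.599
```

Request:
carry_out(
  steps=[
    [0, 0, 0, 0, -1],
    [0, 0, 0, 0, -1],
    [0, 0, 0, 0, -1],
    [0, 0, 0, 0, -1],
  ],
)

```text
time: 12.8
ee_pos: [0.4979, 0.0335, 0.0179]
tcp_rot: [179.7, 0.1, 103.2]
force: [-0.9, 1.2, 7.9]
width: 0.6
```

Request:
carry_out(
  steps=[
    [0, 0, -10, 0, -1],
    [0, 0, -30, 0, -1],
    [0, 0, -60, 0, -1],
    [0, 0, -90, 0, -1],
    [0, 0, -110, 0, -1],
    [0, 0, -110, 0, -1],
    [0, 0, -110, 0, -1],
    [0, 0, -110, 0, -1],
    [0, 0, -110, 0, -1],
  ],
)

```text
time: 13.55
ee_pos: [0.4939, 0.0338, 0.1232]
tcp_rot: [-179.8, -0.1, 103.2]
force: [-0.3, 0.2, -4.2]
width: 0.596
```

Run:
```python
from h import *
ft(6)
```

```text
t 13.8 pos [0.4952 0.0336 0.1245] [-1.7991e+02 -4.0000e-02  1.0322e+02] w 0.606
tool F [ 0.06 -0.07  3.85] T [ 0.0178  0.0188 -0.0008] sd [0.039  0.0257 0.0211]
```

Request:
carry_out(
  steps=[
    [0, 40, 0, 0, -1],
    [0, 60, 0, 0, -1],
    [0, 20, 0, 0, -1],
    [0, -20, 0, 0, -1],
    [0, -60, 0, 0, -1],
    [0, -20, 0, 0, -1],
    [0, 20, 0, 0, -1],
    [0, 60, 0, 0, -1],
    [0, 60, 0, 0, -1],
    [0, 60, 0, 0, -1],
  ],
)

```text
time: 14.63
ee_pos: [0.5555, 0.0475, 0.1247]
tcp_rot: [-180.0, -0.0, 103.3]
force: [-1.1, -0.0, -3.0]
width: 0.597
```

Run:
```python
from h import *
snapshot('wrist');snapshot('wrist');snapshot('wrist');ft(9)
```

```text
t 15.1833 pos [0.554  0.0472 0.1256] [179.99   0.   103.21] w 0.6
tool F [-0.   -0.1   3.79] T [ 0.0705 -0.0011  0.007 ] sd [0.0174 0.0384 0.0176]
```

Request:
carry_out(
  steps=[
    [0, -40, 0, 0, -1],
    [0, -80, 0, 0, -1],
    [0, -120, 0, 0, -1],
    [0, -80, 0, 0, -1],
    [0, -40, 0, 0, -1],
    [0, 0, 0, 0, -1],
    [0, -40, 0, 0, -1],
    [0, -80, 0, 0, -1],
    [0, -120, 0, 0, -1],
    [0, -120, 0, 0, -1],
  ],
)

```text
time: 16.02
ee_pos: [0.4275, 0.0209, 0.1205]
tcp_rot: [-179.2, -0.3, 103.2]
force: [-2.4, 0.6, -4.6]
width: 0.599
```

Run:
```python
from h import *
snapshot('wrist');snapshot('wrist');snapshot('wrist');snapshot('wrist');ft(9)
```

```text
t 16.6167 pos [0.4376 0.0199 0.1256] [179.99   0.   103.23] w 0.601
tool F [0.13 0.24 3.71] T [-0.0243 -0.0086 -0.0156] sd [0.0298 0.0232 0.0332]
```

Request:
carry_out(
  steps=[
    [0, 40, 0, 0, -1],
    [0, 80, 0, 0, -1],
    [0, 120, 0, 0, -1],
    [0, 80, 0, 0, -1],
    [0, 40, 0, 0, -1],
    [0, 0, 0, 0, -1],
    [0, 40, 0, 0, -1],
    [0, 80, 0, 0, -1],
    [0, 120, 0, 0, -1],
    [0, 120, 0, 0, -1],
  ],
)

```text
time: 17.45
ee_pos: [0.5589, 0.0479, 0.1246]
tcp_rot: [179.8, 0.0, 103.2]
force: [0.2, -0.2, -3.5]
width: 0.597
```

Run:
```python
from h import *
snapshot('wrist');snapshot('wrist');snapshot('wrist');snapshot('wrist');ft(12)
```

```text
t 18.2 pos [0.554  0.0472 0.1255] [180.     0.   103.22] w 0.596
tool F [-0.06 -0.23  3.83] T [ 0.0661 -0.0027 -0.0062] sd [0.033  0.0206 0.0208]
```

Request:
carry_out(
  steps=[
    [0, -40, 0, 0, -1],
    [0, -80, 0, 0, -1],
    [0, -120, 0, 0, -1],
    [0, -120, 0, 0, -1],
    [0, -120, 0, 0, -1],
  ],
)

```text
time: 18.62
ee_pos: [0.4346, 0.02, 0.1244]
tcp_rot: [-179.9, -0.0, 103.2]
force: [1.1, 0.6, -2.7]
width: 0.599
```

Run:
```python
from h import *
snapshot('wrist');snapshot('wrist');snapshot('wrist');snapshot('wrist');ft(12)
```

```text
t 19.3667 pos [0.4373 0.0198 0.1254] [-179.99   -0.    103.22] w 0.596
tool F [-0.01  0.13  3.84] T [-0.0445  0.0039  0.0048] sd [0.0324 0.0209 0.0224]
```

The blue case rattles: the moment is +0.07 N m with the load at one end and −0.04 at the other, while green stayed at about 0 both ways. Next I'll carry it high, to a spot where the wrist camera can see the scanner from the side.

Run:
```python
from h import *
go(.64,-.14,.30,90)
```

```text
t 19.3667 pos [0.4373 0.0198 0.1254] [-179.99   -0.    103.22] shift [-202.   160.8 -174.6] spin 0.2307 |d| 311.6
```

Request:
carry_out(
  steps=[
    [0, 0, -35, 0, -1],
    [-20, 16, -65, 0.05, -1],
    [-45, 36, -90, 0.1, -1],
    [-70, 55, -110, 0.15, -1],
    [-95, 75, -130, 0.23, -1],
    [-120, 95, -150, 0.23, -1],
    [-145, 115, -165, 0.23, -1],
    [-170, 135, -174, 0.23, -1],
    [-190, 152, -174, 0.23, -1],
    [-202, 160, -174, 0.23, -1],
  ],
)

```text
time: 20.2
ee_pos: [0.6413, -0.1424, 0.2995]
tcp_rot: [179.9, 0.1, 90.0]
force: [-0.3, 0.0, -4.5]
width: 0.599
```

Request:
carry_out(
  steps=[
    [0, 0, 0, 0, -1],
    [0, 0, 0, 0, -1],
    [0, 0, 0, 0, -1],
    [0, 0, 0, 0, -1],
    [0, 0, 0, 0, -1],
  ],
)

```text
time: 20.62
ee_pos: [0.6387, -0.1395, 0.2997]
tcp_rot: [-180.0, -0.0, 90.1]
force: [-0.2, 0.1, -3.6]
width: 0.596
```

Run:
```python
from h import *
import pickle
o=ctrl.observe();s=snapshot('wrist');save(s,'w5');pickle.dump((o,s),open('w5.pkl','wb'))
print(o['time'],o['ee_pos'],o['tcp_rot']);wdots(o,s)
```

```text
20.6167 [ 0.63874187 -0.13947069  0.29965634] [-1.79989796e+02 -6.13973610e-03  9.00824216e+01]
yellow 157 [316.7  70.7] [ 0.5176 -0.0551  0.051 ]
green 102 [433.6  59.8] [0.4803 0.1271 0.051 ]
blue 138 [160.   89.2] [ 0.5406 -0.2623  0.051 ]
blue 214 [56.7 95.4] [ 0.5321 -0.4338  0.051 ]
blue 293 [129.6 177.1] [ 0.6617 -0.3156  0.051 ]
blue 1213 [251.5 282.9] [ 0.834  -0.1398  0.051 ]
```

View pics/w5.png

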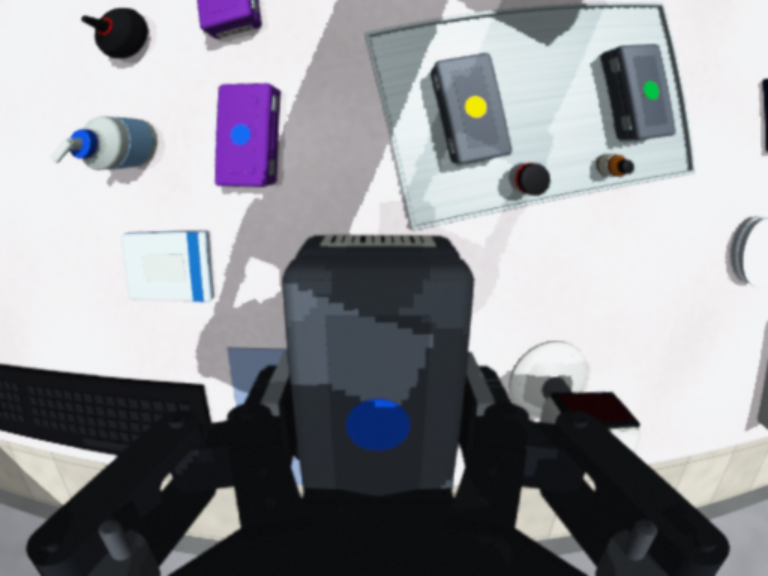

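The wrist view shows the blue case held straight in the pads, with green and yellow level in the tray. The scanner foot is at (550,370) and the dark window at (553–638, 393–428), so I'll enlarge that area.

Run:
```python
from h import *
import pickle;o,s=pickle.load(open('w5.pkl','rb'))
cv2.imwrite('pics/z5.png',cv2.resize(cv2.cvtColor(s['frame'][220:300,330:440],cv2.COLOR_RGB2BGR),None,fx=7,fy=7,interpolation=cv2.INTER_CUBIC))
```

```text
(no output)
```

View pics/z5.png

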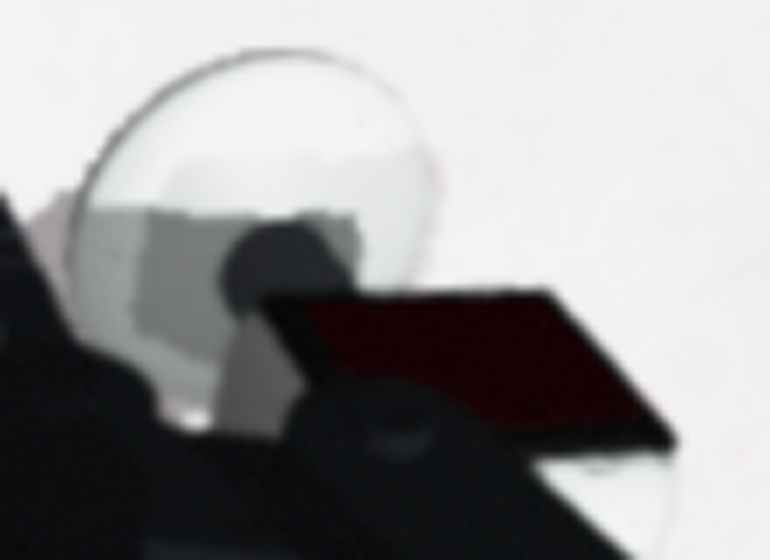

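Run:
```python
from h import *
import pickle;o,s=pickle.load(open('w5.pkl','rb'))
f=lambda a,z:wplane(o,s,330+(a[0]-3)/7,220+(a[1]-3)/7,z)
for h in (.030,.033,.035,.037,.039):
    bl,br,tr=f((255,297),.118-h),f((552,290),.118-h),f((678,440),.118+h)
    print(h,bl.round(4),br.round(4),tr.round(4),'w',np.linalg.norm(br-bl).round(4),'yaw',np.degrees(np.arctan2(-(br-bl)[0],(br-bl)[1])).round(2))
print('red')
for h in (.022,.026,.030,.033):
    bl,br,tr=f((308,303),.118-h),f((540,297),.118-h),f((652,425),.118+h)
    print(h,bl.round(4),br.round(4),tr.round(4),'yaw',np.degrees(np.arctan2(-(br-bl)[0],(br-bl)[1])).round(2))
# foot circle
```

```text
0.03 [0.7787 0.0266 0.088 ] [0.7827 0.1005 0.088 ] [0.7835 0.1004 0.148 ] w 0.074 yaw -3.07
0.033 [0.7806 0.0281 0.085 ] [0.7846 0.1026 0.085 ] [0.7812 0.0979 0.151 ] w 0.0746 yaw -3.07
0.035 [0.7818 0.029  0.083 ] [0.7858 0.1039 0.083 ] [0.7797 0.0963 0.153 ] w 0.075 yaw -3.07
0.037 [0.783  0.0299 0.081 ] [0.7871 0.1053 0.081 ] [0.7782 0.0946 0.155 ] w 0.0755 yaw -3.07
0.039 [0.7842 0.0309 0.079 ] [0.7883 0.1066 0.079 ] [0.7767 0.093  0.157 ] w 0.0759 yaw -3.07
red
0.022 [0.7762 0.0353 0.096 ] [0.7792 0.0924 0.096 ] [0.7848 0.0988 0.14  ] yaw -3.1
0.026 [0.7786 0.0374 0.092 ] [0.7817 0.0951 0.092 ] [0.7819 0.0957 0.144 ] yaw -3.1
0.03 [0.7811 0.0394 0.088 ] [0.7842 0.0978 0.088 ] [0.7789 0.0925 0.148 ] yaw -3.1
0.033 [0.7829 0.0409 0.085 ] [0.7861 0.0998 0.085 ] [0.7767 0.0901 0.151 ] yaw -3.1
```

Run:
```python
from h import *
import pickle;o,s=pickle.load(open('w5.pkl','rb'))
r=R.from_euler('xyz',o['tcp_rot'],degrees=True).inv()
z=o['ee_pos'][2]+.033
for n,(u,v) in dict(dot=(378,425),bl=(287,268),br=(472,268)).items():
  print(n,(r.apply(wplane(o,s,u/1.5,v/1.5,z)-o['ee_pos'])*1000).round(1))
for n,(u,v) in dict(l=(325,241),r=(435,241)).items():
  print(n,(r.apply(wplane(o,s,u/1.5,v/1.5,z-.01)-o['ee_pos'])*1000).round(1))
cv2.imwrite('pics/z6.png',cv2.resize(cv2.cvtColor(s['frame'][150:335,180:330],cv2.COLOR_RGB2BGR),None,fx=4,fy=3.2,interpolation=cv2.INTER_CUBIC))
```

```text
dot [ -0.4   0.3 -33. ]
bl [-23.9 -47.4 -33. ]
br [ 23.9 -47.5 -33. ]
l [-15.  -52.5 -23. ]
r [ 15.3 -52.5 -23. ]
```

View pics/z6.png

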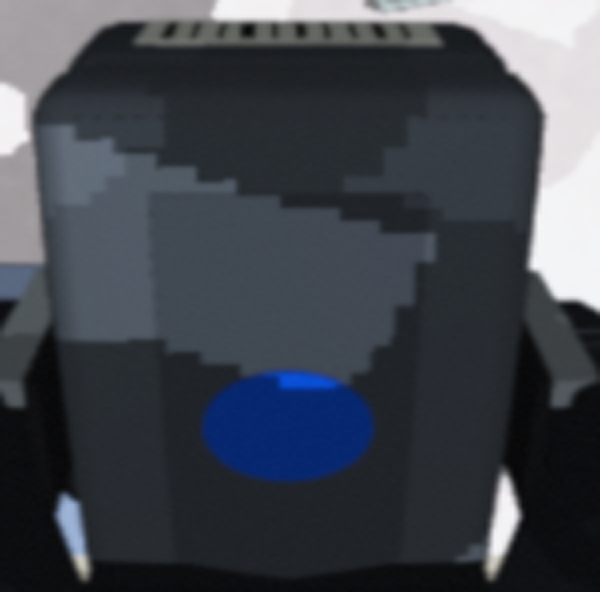

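Run:
```python
from h import *
go(.6637,.0695,.109,87)
```

```text
t 20.6667 pos [ 0.6388 -0.1396  0.2997] [180.     0.    90.08] shift [209.   25.1 190.7] spin 0.0537 |d| 284.1
```

Request:
carry_out(
  steps=[
    [30, 0, 0, 0.02, -1],
    [65, 0, 0, 0.054, -1],
    [100, 0, 0, 0.054, -1],
    [135, 0, 0, 0.054, -1],
    [170, 0, 0, 0.054, -1],
    [195, 0, 0, 0.054, -1],
    [209, 0, 0, 0.054, -1],
    [209, 5, 25, 0.054, -1],
    [209, 10, 50, 0.054, -1],
    [209, 15, 75, 0.054, -1],
  ],
)

```text
time: 21.5
ee_pos: [0.6544, 0.0688, 0.2244]
tcp_rot: [179.9, 0.0, 87.0]
force: [0.9, -0.2, -4.4]
width: 0.596
```

Run:
```python
from h import *
go(.6637,.0695,.109,87)
```

```text
t 21.5 pos [0.6544 0.0688 0.2244] [1.7989e+02 4.0000e-02 8.6980e+01] shift [  1.3   9.  115.4] spin -0.0003 |d| 115.8
```

Request:
carry_out(
  steps=[
    [0.5, 9.5, 25, 0, -1],
    [0.5, 9.5, 50, 0, -1],
    [0.5, 9.5, 75, 0, -1],
    [0.5, 9.5, 95, 0, -1],
    [0.5, 9.5, 108, 0, -1],
    [0.5, 9.5, 115, 0, -1],
    [0.5, 9.5, 115, 0, -1],
    [0.5, 9.5, 115, 0, -1],
    [0.5, 9.5, 115, 0, -1],
    [0.5, 9.5, 115, 0, -1],
  ],
)

```text
time: 22.33
ee_pos: [0.6649, 0.0687, 0.1115]
tcp_rot: [179.8, 0.0, 86.9]
force: [0.0, -0.4, -2.7]
width: 0.598
```

Run:
```python
from h import *
for i in range(4): snapshot('wrist')
ft(4)
go(.6637,.0695,.109,87)
import pickle
t=snapshot('top');S=snapshot('side');pickle.dump((t,S),open('f.pkl','wb'))
cv2.imwrite('pics/ft.png',cv2.resize(cv2.cvtColor(t['frame'][60:180,190:310],cv2.COLOR_RGB2BGR),None,fx=4.5,fy=4.5,interpolation=cv2.INTER_CUBIC))
cv2.imwrite('pics/fs.png',cv2.resize(cv2.cvtColor(S['frame'][100:240,230:390],cv2.COLOR_RGB2BGR),None,fx=4.2,fy=4.2,interpolation=cv2.INTER_CUBIC))
```

```text
t 22.6833 pos [0.6636 0.0688 0.1096] [179.99   0.    86.95] w 0.596
tool F [ 0.08 -0.3   4.08] T [ 0.0682 -0.026  -0.014 ] sd [0.009  0.0035 0.0203]
t 22.6833 pos [0.6636 0.0688 0.1096] [179.99   0.    86.95] shift [0.7 0.  0.6] spin -0.0009 |d| 0.9
```

View pics/ft.png

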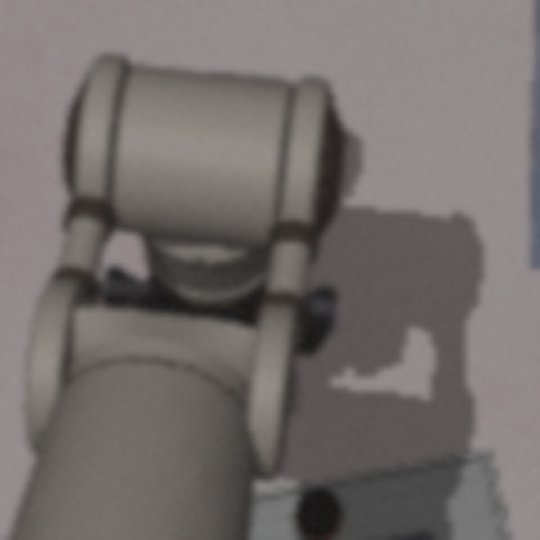

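View pics/fs.png

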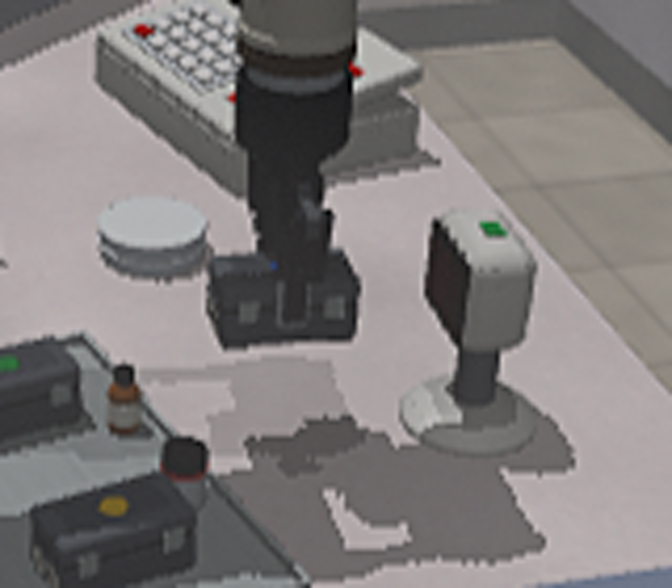

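Run:
```python
from h import *
import pickle;t,S=pickle.load(open('f.pkl','rb'))
x=np.array([.9986,-.0523,0]);y=np.array([.0523,.9986,0]);z=np.array([0,0,1])
f=lambda p:((proj(S,p)-[230,100])*4.2).round(0)
c=np.array([.6636,.0688,.1187])
for n,p in dict(near_bot_front=c+.048*x-.026*y-.024*z,near_top_front=c+.048*x-.026*y+.024*z,near_bot_back=c-.048*x-.026*y-.024*z).items():print(n,f(p))
wc=np.array([.781,.0635,.118])
for a in(-1,1):
  for b in(-1,1): print('win',a,b,f(wc+a*.037*y+b*.030*z))
d=wc-c;print(d@x-.048,d@y,d@z)
```

```text
near_bot_front [356. 341.]
near_top_front [361. 280.]
near_bot_back [219. 353.]
win -1 -1 [457. 348.]
win -1 1 [467. 272.]
win 1 -1 [424. 295.]
win 1 1 [432. 221.]
0.06951283000000007 0.0008474400000000036 -0.0007000000000000062
```

Request:
carry_out(
  steps=[
    [0.5, 0.5, 1.5, 0, -1],
    [0.5, 0.5, 1.5, 0, -1],
    [0.5, 0.5, 1.5, 0, -1],
    [0.5, 0.5, 1.5, 0, -1],
    [0.5, 0.5, 1.5, 0, -1],
    [0.5, 0.5, 1.5, 0, -1],
    [0.5, 0.5, 1.5, 0, -1],
    [0.5, 0.5, 1.5, 0, -1],
  ],
)

```text
time: 23.45
ee_pos: [0.6641, 0.0692, 0.108]
tcp_rot: [180.0, -0.0, 86.9]
force: [0.0, 0.2, -4.9]
width: 0.596
```

Run:
```python
from h import *
ft(4);print(ctrl.observe()['qd'].round(2));print(ctrl.close_job())
```

```text
t 23.6 pos [0.6641 0.0693 0.108 ] [180.    -0.    86.95] w 0.6
tool F [ 0.03 -0.21  4.33] T [ 0.0914 -0.0111 -0.0073] sd [0.0451 0.0245 0.0224]
[ 0.04  0.02 -0.05  0.01  0.02  0.  ]
the job is handed in; nothing more can be done
None
```

The rattling case is the one with the blue dot. The arm is holding it level and still in front of the scanner window, and I handed the job in at 23.6 s of the 72 s allowed.

- **Green case:** I lifted it clear and shook it along its length. The moment stayed near 0 N m whichever way the shake ended (−0.005 and −0.009), so I set it back level in its place. Later pictures show it standing level.
- **Blue case:** The moment went from +0.07 to −0.02 N m depending on the end, and a second shake gave +0.07 to −0.04. That means the load inside shifts. The swing is smaller than the ±0.07 expected and not symmetric, but well above the noise of about 0.01 N m.
- **Yellow case:** I did not touch it, because the loose eyepiece had already been found.

**Last checks:**

| Check | Result |
|---|---|
| Gap from case end to glass | about 69 to 72 mm |
| Squareness to the window | within about 0.1° of my measured window yaw of −3° |
| Sideways offset from window centre | about 1 mm |
| Height of case centre | about 117 mm, for a window centre at 118 mm |
| Joint motion at hand-in | almost none |

The side view disagreed slightly, putting the case 2 to 3 mm higher than the arm's own reading. I lowered it 1.5 mm to split the difference.

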